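# Lock the spice carousel with its drop pin

## Robot

A 6-joint arm with a two-finger parallel gripper is mounted at the origin on the work surface. World frame = base frame: x ahead of the robot, y to its left, z up, the work surface at z = 0. Lengths are in m, angles in rad, forces in N, time in s.
With the tool pointing down it reaches from about 0.225 to 0.875 m from the base axis. Payload 3.4 kg.
Tool frame: the origin (TCP) lies at the very end of the fingers, on their centre line; the grasp point (between the pads) lies 19 mm behind it (manip.grasp_offset is the distance from the TCP to the grasp point, in m); x points along the fingers, y is the direction in which the jaws open and shut, and the axes are right-handed (so a half turn about x gives the same grasp; the last joint's range is limited). The gripper opens to 85 mm and grips with 20 to 120 N. Pads are 22 mm wide; open, the fingers measure 114 mm over their backs; the gripper's body (76 mm by 85 mm) begins 54 mm behind the grasp point. The pads swing forward as they close: fully open they stand 13 mm farther back than shut.
Start: joints at [-1.294, 0.276, 1.505, -0, 1.361, -0.121], TCP at [0.223, -0.53, 0.231] pointing down, gripper open.
Joint ranges: [-2.89, 2.89], [-0.75, 2.08], [0.22, 2.7], [-1.18, 4.32], [0.11, 2.71], [-2.7, 2.7]. Speed limits (rad/s): [2.57, 2.57, 3.14, 3.14, 3.14, 3.14].

## Interface

Orientations are given as a unit quaternion [w, x, y, z].
In Python, from rig import manip gives the robot as it stands.
- The arm moves only by the tool step_arm, never from a script. Its argument "increments" is a list of rows, each an object with "grip": the opening, from 0 (shut) to 1 (fully open); "delta_pos": the shift along the world's x, y, z in m, a list of three; "twist": the turn about the world's z in degrees. A call has 1 to 10 rows; each row shifts and turns the commanded pose from where the row before left it; what a row does not reach is not made up. A row lasts 1/12 s, in which the tool goes at most 41.7 mm and 7.16 degrees, less where a joint would pass 70% of its speed; a pose out of reach is approached as far as the arm can. A call with a gripper value outside its range is refused whole. The fingers move at their own pace and stop on an object; "force" is the grip in N (left out, the last holds). Time passes only in rows, so rows that do not move let the fingers close. It gives the time, the measured TCP pose, the force and the opening at its end, in the units of the state.
- manip.get_state(): the state, without advancing time (a new reading comes with each control period).
- manip.get_image(name): name is "side" or "top"; returns a dict with "img" (420x560x3 uint8, red, green, blue), "fx", "fy", "cx", "cy" (pixels), "D" ([k1, k2, p1, p2, k3] as OpenCV has them; the pictures are not rectified), "rvec" (rotation vector, rad) and "tvec" (3), from world to camera coordinates, as OpenCV has them. Camera axes: x right, y down, z forward; pixel columns grow to the right and rows downward; lengths in m; the calibration is good to about 2 mm. A picture is of the moment at which its call begins. There is no depth.
- manip.sign_off(): hands the job in, once; it reports no verdict.
The state is a dict: "clock": time; "qpos": joint angles; "qd": joint speeds; "effort": joint torques, N m; "position": TCP position; "ee_rot": TCP orientation; "contact_force": force on the tool from outside, world axes, zero at the start; "moment": the same for the moment, N m; "width": finger opening in m.
Only numpy, scipy, OpenCV 4.12 (cv2) and the standard library are available. Lean on these libraries where they do the work, as an engineer would, in place of code of your own. Each camera call takes 0.05 s, during which the arm holds its last target. There are 200 camera calls.

## Task

Lock the spice carousel for travel: take the steel pin from its stowage block, put it down into the hole of the carousel's guide and let go, so that it rests on the disc's rim; then gently turn the disc, by one of its upright posts, until the pin drops into the notch and its head sits fully down on the guide. Keep the jars standing on the disc, do not push the disc hard against the pin once it has caught, and leave the other things where they are.

Things in the scene. Friction and masses are not known exactly. Their poses are not given: they have to be found in the camera images.
- foot: Fixed base of the carousel: white round foot with an aluminium arm under the disc that rises outside the rim and carries the guide, an aluminium block 78 mm (radial) x 36 mm x 35 mm, underside 48 mm and top 83 mm above the table, overhanging the rim from 132 to 210 mm from the axis. Origin on the turning axis at table height; its x axis points from the axis to the guide.
- guide_top (a point): Mouth of the guide's vertical through hole (13.5 mm wide, 35 mm deep, 3 mm chamfer at its mouth), at the block's top, 83 mm above the table and 150 mm from the disc's axis.
- carousel: Turning wooden disc, 330 mm across, rim 16 mm thick (24 to 40 mm above the table). One notch, 18 mm wide, is cut right through the rim, from outside to 139 mm from the axis. Origin on the axis at the disc's underside; its x axis points to the hand-cut notch only roughly (within 5 degrees either way): feel or look for the catch. The notch starts 0.5 to 1.25 rad clockwise of the guide, so turn anticlockwise.
- disc_centre (a point): Centre of the wooden disc's top, 40 mm above the table, on the turning axis. Bearing drag 0.22 N m (2 N at a post); the disc stays where it is left. The pin drops by its weight while the notch passes slowly under it (up to 20 mm/s at the rim); then the disc comes up hard against the pin, with 2 to 4 mm of play. Passed too fast, turn back and try again.
- post_a (a point): Top centre of an upright steel post on the disc, on a rubber bush that gives sideways (along the disc's turning) about 1 mm per 2.5 N, 14 mm across and 50 mm tall (40 to 90 mm above the table), 115 mm from the axis, in the direction of the disc's y axis, a quarter turn anticlockwise from where its x axis points. Turns with the disc.
- post_b (a point): Top centre of a like post, in the direction of the disc's -x axis, so opposite the notch to within 5 degrees, 115 mm from the axis.
- post_c (a point): Top centre of a like post, in the direction of the disc's -y axis, 115 mm from the axis.
- pin: Loose steel locking pin, 90 g, upright: shank 12 mm across and 63 mm long with a chamfered foot, round head 24 mm across and 26 mm tall on top (total 89 mm). Origin at the centre of the foot's underside, z up along the pin. Put into the guide off the notch, its foot rests on the rim and the head's underside stands 20 mm above the guide; when home the head sits on the guide and the foot is 20 mm above the table.
- stow: Fixed grey block 44 x 44 mm, 45 mm tall, with a 40 mm deep vertical hole in which the pin stands at the start, its foot 5 mm above the table, its head from 68 to 94 mm above the table. Origin at the centre of the underside.
- jar0: Loose spice jar, 42 mm across, 80 mm tall, standing on the disc near its centre. Origin at the centre of its underside.
- jar1: Like jar, amber, 40 mm across, 70 mm tall, on the disc.
- jar2: Like jar, 44 mm across, 88 mm tall, on the disc.
- canister: Clear square canister with white lid, 104 x 104 mm, 176 mm tall, bystander. Origin at the centre of its underside.
- tub: White tub with red lid, 96 x 166 mm, 144 mm tall, bystander. Origin at the centre of its underside.
- mug: White mug, 80 mm across, 92 mm tall, handle at its +y, bystander. Origin at the centre of its underside.
- spoon: Slim wooden spoon, about 250 mm long, lying on the table, bystander. Origin near its middle, on the table.
Things that resemble listed ones, but are neither listed nor needed, are in the scene too. What is shaped like the jar0 but purple or red is not meant.

How it is judged:
By the outcome, as a careful person would: the job done as asked, in the order asked, and still so for the second after the job is handed in, with the robot touching nothing.
It also fails if it takes over 72 s, if anything falls off the work surface, if the arm or the gripper's body presses on something with over 40 N, if the wrist force passes 120 N, or if a joint passes its speed limit or range.

## Working session

There is one attempt and no reset: what is moved stays moved. The work goes in short steps, Python scripts to look and compute and a tool call to move; the robot and the scene stay as the last step left them, time stands still between calls to the robot, and variables do not carry over. Pictures are saved under pics/ and viewed, about 8 in all and at most 12, crops included, and the job is handed in when it is done.

Besides the shell and the picture viewer there is one more tool, called after ">>>" as name([rows], argument=value, ...), one row to a line, values as JSON. step_arm: Moves the arm, as the interface text tells. Its arguments: {"type":"object","properties":{"increments":{"type":"array"},"force":{"type":"number"}},"required":["increments"]}

```bash
mkdir -p pics; ls; python3 - <<'E'
from rig import manip
import cv2
s=manip.get_state();print(s)
for n in("side","top"):
    d=manip.get_image(n);cv2.imwrite(f"pics/{n}0.png",d["img"][:,:,::-1]);print({k:v for k,v in d.items() if k!="img"})
E
```

```text
pics
{'clock': 0.0, 'qpos': array([-1.29400019e+00,  2.76561228e-01,  1.50613243e+00,  1.47427405e-05,
        1.36071418e+00, -1.21018989e-01]), 'qd': array([-0.00025066, -0.00054964,  0.00067193,  0.00096521, -0.00025695,
       -0.0002918 ]), 'effort': array([-2.83913096e-04, -4.16776299e+01, -2.45809740e+01, -9.99442977e-05,
        1.11137959e-02, -2.36894024e-06]), 'position': array([ 0.22260018, -0.52958291,  0.23045926]), 'ee_rot': array([-0.13908193, -0.69311985, -0.14036237,  0.69320956]), 'contact_force': array([-0.1918251 ,  0.0494926 , -0.87116585]), 'moment': array([ 0.03731479, -0.0432743 ,  0.01231348]), 'width': 0.08539953468316216}
{'fx': 398.2629758314833, 'fy': 398.2629758314833, 'cx': 282.59681816982555, 'cy': 212.7779303439134, 'D': array([0.02427036, 0.        , 0.        , 0.        , 0.        ]), 'rvec': array([ 2.09139335, -0.38099607,  0.20126223]), 'tvec': array([-0.51936083,  0.16985148,  0.93862831])}
{'fx': 453.7703200258098, 'fy': 453.7703200258098, 'cx': 280.01887283192923, 'cy': 210.0028990097387, 'D': array([-0.03077079,  0.        ,  0.        ,  0.        ,  0.        ]), 'rvec': array([ 2.12922859, -2.1557755 ,  0.16200868]), 'tvec': array([-0.02108986,  0.54659988,  1.14681475])}
```

View pics/top0.png

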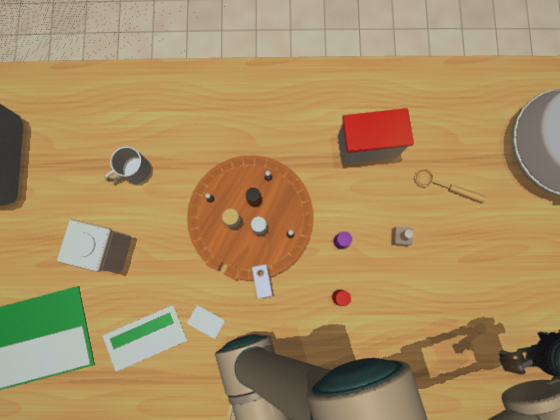

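View pics/side0.png

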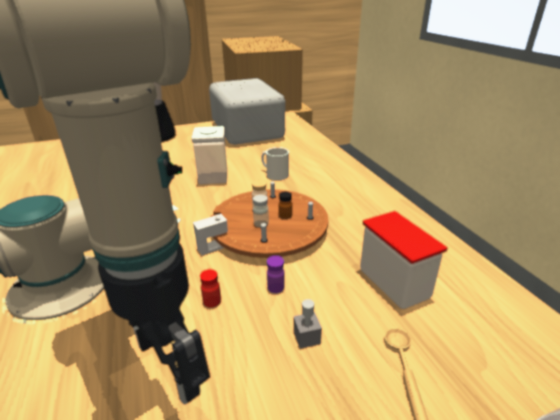

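The top view shows the disc centred near (251,217), the guide near (262,280), and the notch near (222,267). The posts are near (291,234), (268,175) and (209,197), and the stow/pin is near (403,236). I'll zoom in and measure.

```bash
cat > h.py <<'E'
import numpy as np, cv2
from rig import manip
def ray(d,uv):
    K=np.array([[d["fx"],0,d["cx"]],[0,d["fy"],d["cy"]],[0,0,1]])
    R=cv2.Rodrigues(d["rvec"])[0]
    p=cv2.undistortPoints(np.array([[uv]],float),K,d["D"]).ravel()
    return -R.T@d["tvec"], R.T@np.r_[p,1]
def onz(d,uv,z):
    c,v=ray(d,uv); return c+v*(z-c[2])/v[2]
def proj(d,P):
    K=np.array([[d["fx"],0,d["cx"]],[0,d["fy"],d["cy"]],[0,0,1]])
    return cv2.projectPoints(np.array(P,float).reshape(-1,1,3),d["rvec"],d["tvec"],K,d["D"])[0].reshape(-1,2)
def tri(d1,u1,d2,u2):
    A=[];b=[]
    for d,u in((d1,u1),(d2,u2)):
        c,v=ray(d,u);v/=np.linalg.norm(v);M=np.eye(3)-np.outer(v,v);A.append(M);b.append(M@c)
    return np.linalg.lstsq(np.vstack(A),np.hstack(b),rcond=None)[0]
E
python3 - <<'E'
from h import *
d=manip.get_image("top");im=d["img"][:,:,::-1]
a=cv2.resize(im[145:305,180:320],None,fx=4,fy=4,interpolation=cv2.INTER_CUBIC)
a=a[:600]
b=cv2.resize(im[215:255,385:425],None,fx=6,fy=6,interpolation=cv2.INTER_CUBIC)
a=np.hstack([a,np.zeros((600,240,3),np.uint8)]);a[:240,560:]=b
s=manip.get_image("side")["img"][:,:,::-1]
c=cv2.resize(s[285:350,285:325],None,fx=5.5,fy=5.5,interpolation=cv2.INTER_CUBIC)[:355,:220]
a[245:245+c.shape[0],570:570+c.shape[1]]=c
cv2.imwrite("pics/z1.png",a)
for n,u,z in(("disc",(251,217),.04),("guide",(262,270),.083),("notch",(222,267),.04),("pa",(291,234),.09),("pb",(268,175),.09),("pc",(209,197),.09),("pin",(408,234),.094)):print(n,onz(d,u,z).round(3))
E
```

```text
disc [0.529 0.048 0.04 ]
guide [0.39  0.019 0.083]
notch [0.4   0.123 0.04 ]
pa [ 0.478 -0.054  0.09 ]
pb [0.629 0.002 0.09 ]
pc [0.574 0.151 0.09 ]
pin [ 0.474 -0.345  0.094]
```

View pics/z1.png

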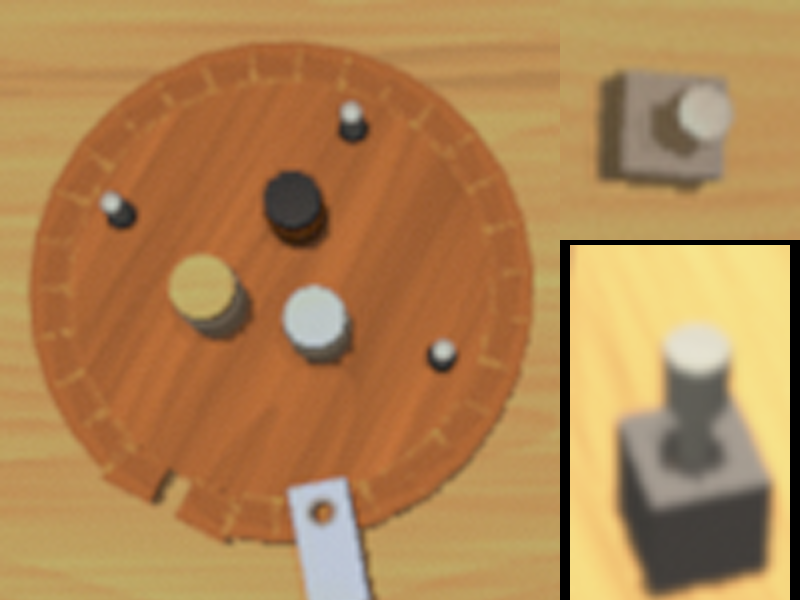

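The zoom shows the guide hole at crop (321,512), the post tops at (442,348), (351,112) and (111,203), and the notch near (172,492). The pin head top is at inset (705,112) in the top view and (697,349) in the side view.

```bash
python3 - <<'E'
from h import *
d=manip.get_image("top");s=manip.get_image("side")
t=lambda x,y,f=4,ox=180,oy=145:((x+.5)/f-.5+ox,(y+.5)/f-.5+oy)
pt=t(705-560,112,6,385,215);ps=t(697-570,349-245,5.5,285,285)
print("pin onz",onz(d,pt,.094).round(4),"side",onz(s,ps,.094).round(4),"tri",tri(d,pt,s,ps).round(4))
# block top corners 
print("stow top",[onz(d,t(x-560,y,6,385,215),.045).round(4)[:2] for x,y in((626,73),(728,78),(722,180),(620,177))])
im=d["img"];hsv=cv2.cvtColor(im,cv2.COLOR_RGB2HSV)
m=((hsv[...,0]<13)&(hsv[...,1]>140)).astype(np.uint8);m[:150]=0;m[290:]=0;m[:,:180]=0;m[:,320:]=0
c=max(cv2.findContours(m,0,1)[0],key=cv2.contourArea)
h=cv2.convexHull(c)[:,0]
P=np.array([onz(d,u,.04)[:2] for u in h.astype(float)])
P=P[P[:,0]>.45]
A=np.c_[2*P,np.ones(len(P))];q=np.linalg.lstsq(A,(P**2).sum(1),rcond=None)[0];print("disc",q[:2],"r",np.sqrt(q[2]+q[:2]@q[:2]))
C=q[:2]
hole=onz(d,t(321,512),.083)[:2];print("hole",hole,np.linalg.norm(hole-C))
pts={k:onz(d,t(*u),.09)[:2] for k,u in dict(a=(442,348),b=(351,112),c=(111,203)).items()}
O=(pts['a']+pts['c'])/2;print("O ac",O)
ang=lambda p:np.arctan2(*(p-C)[::-1])
for k,v in pts.items():print(k,v,np.linalg.norm(v-C),ang(v))
n=onz(d,t(172,492),.035)[:2];print("notch",n,np.linalg.norm(n-C),"turn",(ang(hole)-ang(n)+np.pi)%(2*np.pi)-np.pi,ang(hole),ang(n))
gm=[onz(d,t(x,y),.083)[:2] for x,y in((288,490),(346,478))];print("guide corners",gm,np.linalg.norm(gm[0]-gm[1]))
E
```

```text
pin onz [ 0.4758 -0.3473  0.094 ] side [ 0.4752 -0.35    0.094 ] tri [ 0.4761 -0.3479  0.0918]
stow top [array([ 0.4979, -0.3278]), array([ 0.4952, -0.3721]), array([ 0.451, -0.367]), array([ 0.4529, -0.323 ])]
disc [0.53099755 0.05137069] r 0.1626598833633516
hole [0.38377337 0.02395246] 0.14975552872424105
O ac [0.53130528 0.05139634]
a [ 0.48406537 -0.05235057] 0.1138452016396871 -1.995713748428079
b [0.63543188 0.00313409] 0.11503607905249773 -0.4326929994131968
c [0.57854518 0.15514325] 0.11414693006302201 1.1411517759720298
notch [0.39841743 0.12238834] 0.15040277622372644 turn 0.6758909708945184 -2.9574674256727835 2.6498269106122843
guide corners [array([0.39754448, 0.0443348 ]), array([0.40451129, 0.00831395])] 0.03668839547538332
```

Everything matches the given sizes: the hole is 0.1498 m from the axis and the posts about 0.115 m. The disc needs to turn about 0.68 rad. Next I move over the pin at (0.475, -0.348).

>>> step_arm([
  {"grip": 1, "delta_pos": [0.0315, 0.0227, -0.006], "twist": -1.5},
  {"grip": 1, "delta_pos": [0.0315, 0.0227, -0.006], "twist": -1.5},
  {"grip": 1, "delta_pos": [0.0315, 0.0227, -0.006], "twist": -1.5},
  {"grip": 1, "delta_pos": [0.0315, 0.0227, -0.006], "twist": -1.5},
  {"grip": 1, "delta_pos": [0.0315, 0.0227, -0.006], "twist": -1.5},
  {"grip": 1, "delta_pos": [0.0315, 0.0227, -0.006], "twist": -1.5},
  {"grip": 1, "delta_pos": [0.0315, 0.0227, -0.006], "twist": -1.5},
  {"grip": 1, "delta_pos": [0.0315, 0.0227, -0.006], "twist": -1.5},
  {"grip": 1, "delta_pos": [0, 0, -0.02], "twist": 0},
  {"grip": 1, "delta_pos": [0, 0, -0.02], "twist": 0},
], force=30)

```text
clock: 1.13
position: [0.4774, -0.3472, 0.1435]
ee_rot: [0.069, 0.705, 0.067, -0.703]
contact_force: [-0.8, -0.8, -0.8]
width: 0.0855
```

>>> step_arm([
  {"grip": 1, "delta_pos": [-0.002, -0.0005, -0.025], "twist": 0},
  {"grip": 1, "delta_pos": [0, 0, -0.025], "twist": 0},
  {"grip": 1, "delta_pos": [0, 0, -0.02], "twist": 0},
  {"grip": 1, "delta_pos": [0, 0, -0.0115], "twist": 0},
  {"grip": 1, "delta_pos": [0, 0, 0], "twist": 0},
  {"grip": 0.2, "delta_pos": [0, 0, 0], "twist": 0},
  {"grip": 0.2, "delta_pos": [0, 0, 0], "twist": 0},
  {"grip": 0.2, "delta_pos": [0, 0, 0], "twist": 0},
  {"grip": 0.2, "delta_pos": [0, 0, 0], "twist": 0},
  {"grip": 0.2, "delta_pos": [0, 0, 0], "twist": 0},
], force=30)

```text
clock: 1.97
position: [0.4731, -0.3494, 0.0628]
ee_rot: [0.067, 0.704, 0.066, -0.704]
contact_force: [-0.1, -0.9, 0.5]
width: 0.0261
```

>>> step_arm([
  {"grip": 0, "delta_pos": [0, 0, 0], "twist": 0},
  {"grip": 0, "delta_pos": [0, 0, 0], "twist": 0},
  {"grip": 0, "delta_pos": [0, 0, 0], "twist": 0},
  {"grip": 0, "delta_pos": [0, 0, 0], "twist": 0},
], force=40)

```text
clock: 2.3
position: [0.4732, -0.3494, 0.0628]
ee_rot: [0.067, 0.704, 0.066, -0.704]
contact_force: [-0.9, 0.1, 5.7]
width: 0.0227
```

>>> step_arm([
  {"grip": 0, "delta_pos": [0, 0, 0.008], "twist": 0},
  {"grip": 0, "delta_pos": [0, 0, 0.012], "twist": 0},
  {"grip": 0, "delta_pos": [0, 0, 0.015], "twist": 0},
  {"grip": 0, "delta_pos": [0, 0, 0.02], "twist": 0},
  {"grip": 0, "delta_pos": [0, 0, 0.025], "twist": 0},
  {"grip": 0, "delta_pos": [0, 0, 0.02], "twist": 0},
  {"grip": 0, "delta_pos": [0, 0, 0.01], "twist": 0},
  {"grip": 0, "delta_pos": [0, 0, 0], "twist": 0},
  {"grip": 0, "delta_pos": [0, 0, 0], "twist": 0},
])

```text
clock: 3.05
position: [0.4725, -0.3488, 0.1716]
ee_rot: [-0.066, -0.704, -0.067, 0.704]
contact_force: [-0.4, -0.3, -1.0]
width: 0.0235
```

```bash
python3 - <<'E'
from h import *
d=manip.get_image("top");s=manip.get_image("side");print(manip.get_state()["position"],manip.get_state()["width"])
out=[]
p=manip.get_state()["position"]
for e in(s,d):
    u=proj(e,p-[0,0,.03])[0].astype(int);print(u)
    x0,y0=max(u[0]-40,0),max(u[1]-50,0);print(x0,y0)
    out.append(cv2.resize(e["img"][y0:y0+100,x0:x0+80,::-1],(400,500),interpolation=cv2.INTER_CUBIC))
cv2.imwrite("pics/h1.png",np.hstack(out))
E
```

```text
[ 0.47188665 -0.34823272  0.17020137] 0.022992083134331855
[306 284]
266 234
[414 232]
374 182
```

View pics/h1.png

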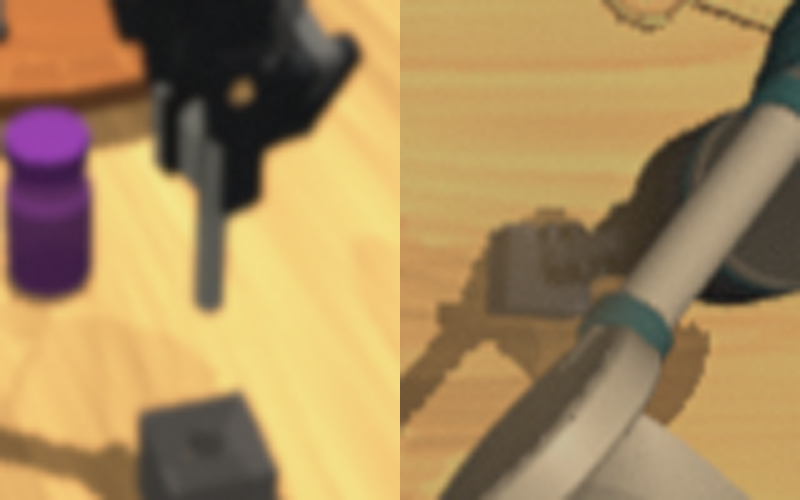

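The side view shows the pin gripped and clear of the stow, with its foot at about (307.8,294.5) in full pixels. The arm hides it from the top camera. I'll check the tilt and the foot's position.

```bash
python3 - <<'E'
from h import *
s=manip.get_image("side");p=manip.get_state()["position"]
x0,y0,x1,y1=300,255,318,300
g=cv2.cvtColor(s["img"],cv2.COLOR_RGB2GRAY)
g=s["img"][...,0].astype(int)
L=[]
for y in range(274,295):
    r=g[y,296:322]; i=np.where(r<150)[0]
    print(y, i.min()+296 if len(i) else None, i.max()+296 if len(i) else None,end="; ")
    if len(i) and np.ptp(i)<10: L.append((y,296+i.mean()))
L=np.array(L);f=np.polyfit(L[:,0],L[:,1],1);print("\nslope dx/dy",f)
fz=p[2]-.0578
u=proj(s,[[.4735,-.3484,fz],[.4735,-.3484,fz+.04]]);print(u,(u[1,0]-u[0,0])/(u[1,1]-u[0,1]))
print("row-matched x at foot:",np.polyval(f,u[0,1]),np.polyval(f,u[1,1]))
print(p, onz(s,(np.polyval(f,u[1,1]),u[1,1]),fz+.04))
E
```

```text
274 305 316; 275 306 315; 276 306 314; 277 306 311; 278 306 310; 279 305 310; 280 305 310; 281 305 310; 282 305 310; 283 305 309; 284 305 309; 285 305 309; 286 305 309; 287 305 309; 288 305 309; 289 305 309; 290 305 309; 291 305 309; 292 305 309; 293 305 309; 294 305 309; 
slope dx/dy [-1.27067669e-01  3.43700752e+02]
[[306.72155444 295.90082539]
 [307.21204828 279.34637598]] -0.02962912457865896
row-matched x at foot: 306.1013236915894 308.2048589922162
[ 0.47186279 -0.34825347  0.17006249] [ 0.47517009 -0.34903815  0.15226249]
```

>>> step_arm([
  {"grip": 0, "delta_pos": [-0.004, 0.015, 0], "twist": 0},
  {"grip": 0, "delta_pos": [-0.007, 0.03, 0], "twist": 0},
  {"grip": 0, "delta_pos": [-0.01, 0.04, 0], "twist": 0},
  {"grip": 0, "delta_pos": [-0.01, 0.04, 0], "twist": 0},
  {"grip": 0, "delta_pos": [-0.01, 0.04, 0], "twist": 0},
  {"grip": 0, "delta_pos": [-0.01, 0.04, 0], "twist": 0},
  {"grip": 0, "delta_pos": [-0.01, 0.04, 0], "twist": 0},
  {"grip": 0, "delta_pos": [-0.01, 0.04, 0], "twist": 0},
  {"grip": 0, "delta_pos": [-0.01, 0.04, 0], "twist": 0},
  {"grip": 0, "delta_pos": [-0.007, 0.03, 0], "twist": 0},
])

```text
clock: 4.03
position: [0.3821, 0.0087, 0.1707]
ee_rot: [-0.066, -0.703, -0.067, 0.705]
contact_force: [-1.3, -0.8, -1.0]
width: 0.0231
```

>>> step_arm([
  {"grip": 0, "delta_pos": [-0.002, 0.0155, 0], "twist": 0},
  {"grip": 0, "delta_pos": [0, 0, 0], "twist": 0},
  {"grip": 0, "delta_pos": [0, 0, 0], "twist": 0},
  {"grip": 0, "delta_pos": [0, 0, -0.01], "twist": 0},
  {"grip": 0, "delta_pos": [0, 0, 0], "twist": 0},
  {"grip": 0, "delta_pos": [0, 0, 0], "twist": 0},
])

```text
clock: 4.53
position: [0.3825, 0.0205, 0.1612]
ee_rot: [-0.066, -0.703, -0.066, 0.705]
contact_force: [0.3, -0.3, -1.1]
width: 0.023
```

```bash
python3 - <<'E'
from h import *
d=manip.get_image("top");s=manip.get_image("side");p=manip.get_state()["position"];print(p,manip.get_state()["width"])
print("hole px",proj(s,[.3838,.024,.083]),"foot for pin=tool+.0018",proj(s,[p[0]+.0018,p[1],p[2]-.0578]))
print("hole corresponding jac",proj(s,[[.3938,.024,.083],[.3838,.034,.083]]))
a=cv2.resize(s["img"][185:260,165:265,::-1],(800,600),interpolation=cv2.INTER_CUBIC)
cv2.imwrite("pics/g1.png",a)
E
```

```text
[0.38309371 0.02062369 0.16180985] 0.022543844182594083
hole px [[217.14209413 218.58747415]] foot for pin=tool+.0018 [[217.07112921 212.17889773]]
hole corresponding jac [[220.96080929 217.84061101]
 [216.30851089 216.67035864]]
```

View pics/g1.png

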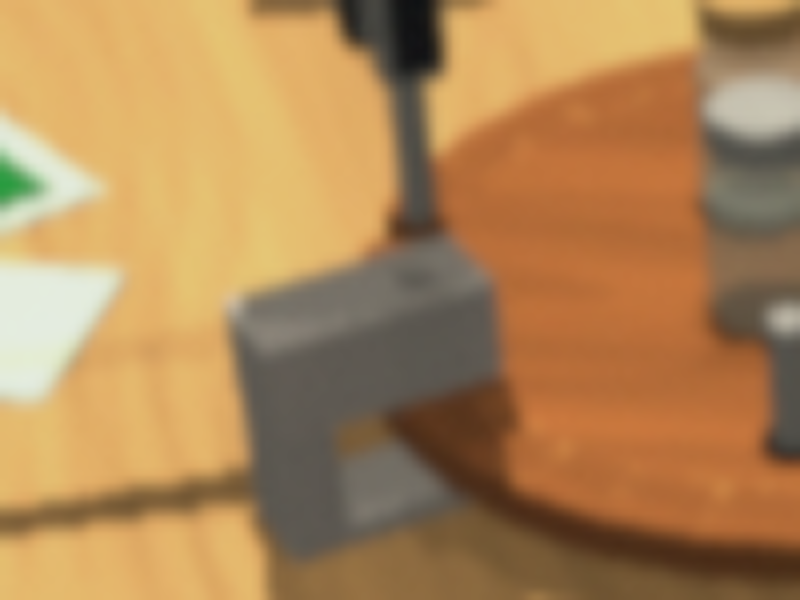

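The foot is at about (217.2,213.5) and the hole at about (216.5,219.7), so the pin needs roughly -1 mm in x and +1 mm in y. Then I lower it.

>>> step_arm([
  {"grip": 0, "delta_pos": [-0.001, 0.0012, -0.008], "twist": 0},
  {"grip": 0, "delta_pos": [0, 0, -0.005], "twist": 0},
  {"grip": 0, "delta_pos": [0, 0, -0.004], "twist": 0},
  {"grip": 0, "delta_pos": [0, 0, -0.004], "twist": 0},
  {"grip": 0, "delta_pos": [0, 0, -0.004], "twist": 0},
  {"grip": 0, "delta_pos": [0, 0, 0], "twist": 0},
])

```text
clock: 5.13
position: [0.3811, 0.0227, 0.136]
ee_rot: [-0.066, -0.703, -0.067, 0.705]
contact_force: [0.4, 0.0, -0.3]
width: 0.0226
```

>>> step_arm([
  {"grip": 0, "delta_pos": [0, 0, -0.004], "twist": 0},
  {"grip": 0, "delta_pos": [0, 0, -0.004], "twist": 0},
  {"grip": 0, "delta_pos": [0, 0, -0.004], "twist": 0},
  {"grip": 0, "delta_pos": [0, 0, 0], "twist": 0},
])

```text
clock: 5.47
position: [0.3811, 0.0228, 0.1241]
ee_rot: [-0.066, -0.703, -0.067, 0.705]
contact_force: [-0.5, 0.2, -1.0]
width: 0.0231
```

In the hole with no side force; lowering to just above the rim.

>>> step_arm([
  {"grip": 0, "delta_pos": [0, 0, -0.005], "twist": 0},
  {"grip": 0, "delta_pos": [0, 0, -0.005], "twist": 0},
  {"grip": 0, "delta_pos": [0, 0, -0.005], "twist": 0},
  {"grip": 0, "delta_pos": [0, 0, -0.004], "twist": 0},
  {"grip": 0, "delta_pos": [0, 0, -0.002], "twist": 0},
  {"grip": 0, "delta_pos": [0, 0, 0], "twist": 0},
])

```text
clock: 5.97
position: [0.3813, 0.0227, 0.1032]
ee_rot: [-0.066, -0.704, -0.067, 0.704]
contact_force: [-0.1, 0.9, -1.3]
width: 0.0229
```

>>> step_arm([
  {"grip": 0, "delta_pos": [0, 0, -0.002], "twist": 0},
  {"grip": 0, "delta_pos": [0, 0, -0.002], "twist": 0},
  {"grip": 0, "delta_pos": [0, 0, 0], "twist": 0},
  {"grip": 0.5, "delta_pos": [0, 0, 0], "twist": 0},
  {"grip": 0.8, "delta_pos": [0, 0, 0], "twist": 0},
  {"grip": 0.8, "delta_pos": [0, 0, 0], "twist": 0},
  {"grip": 0.8, "delta_pos": [0, 0, 0], "twist": 0},
  {"grip": 0.8, "delta_pos": [0, 0, 0], "twist": 0},
])

```text
clock: 6.63
position: [0.3819, 0.0227, 0.1]
ee_rot: [0.067, 0.704, 0.066, -0.704]
contact_force: [-1.5, -0.3, -0.9]
width: 0.0684
```

>>> step_arm([
  {"grip": 0.8, "delta_pos": [0, 0, 0.02], "twist": 0},
  {"grip": 0.8, "delta_pos": [0, 0, 0.03], "twist": 0},
  {"grip": 0.8, "delta_pos": [0, 0, 0.03], "twist": 0},
  {"grip": 0.8, "delta_pos": [0.012, -0.0095, 0.01], "twist": 6.9},
  {"grip": 0.6, "delta_pos": [0.018, -0.0132, 0], "twist": 6.9},
  {"grip": 0.45, "delta_pos": [0.018, -0.0132, 0], "twist": 6.9},
  {"grip": 0.45, "delta_pos": [0.018, -0.0132, 0], "twist": 6.9},
  {"grip": 0.45, "delta_pos": [0.018, -0.0132, 0], "twist": 6.9},
  {"grip": 0.45, "delta_pos": [0.018, -0.0132, 0], "twist": 6.9},
  {"grip": 0.45, "delta_pos": [0, 0, 0], "twist": 6.9},
])

```text
clock: 7.47
position: [0.4878, -0.0555, 0.1899]
ee_rot: [0.351, 0.615, 0.349, -0.614]
contact_force: [0.1, -0.1, -0.0]
width: 0.0388
```

>>> step_arm([
  {"grip": 0.45, "delta_pos": [0, 0, -0.02], "twist": 6.9},
  {"grip": 0.45, "delta_pos": [0, 0, -0.02], "twist": 0},
  {"grip": 0.45, "delta_pos": [0, 0, 0], "twist": 0},
  {"grip": 0.45, "delta_pos": [0, 0, 0], "twist": 0},
])

```text
clock: 7.8
position: [0.4829, -0.0526, 0.1492]
ee_rot: [-0.384, -0.593, -0.386, 0.594]
contact_force: [0.3, 0.3, 1.1]
width: 0.0384
```

```bash
python3 - <<'E'
from h import *
st=manip.get_state();print(st["position"],st["ee_rot"],st["width"],st["qpos"])
s=manip.get_image("side");d=manip.get_image("top")
w,x,y,z=st["ee_rot"];print("y ang",np.degrees(np.arctan2(1-2*(x*x+z*z),2*(x*y-w*z))))
a=cv2.resize(s["img"][150:250,170:330,::-1],(800,500),interpolation=cv2.INTER_CUBIC)
cv2.imwrite("pics/p1.png",a)
E
```

```text
[ 0.48292383 -0.05264643  0.14917404] [-0.3842562  -0.59252629 -0.3856142   0.59376886] 0.03839067986622293 [-2.51943492e-01  2.07945861e-01  1.81770563e+00  6.26704133e-06
  1.11854430e+00  1.67547965e-01]
y ang -24.0352788935116
```

View pics/p1.png

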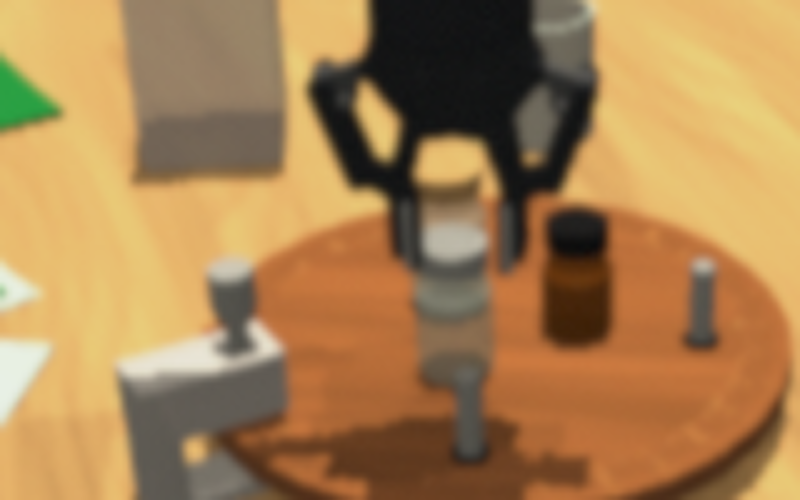

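The pin stands in the guide with its head raised (crop (232,290)), and post a is centred between the fingers (465,370). Lowering to straddle it.

>>> step_arm([
  {"grip": 0.45, "delta_pos": [0.001, 0, -0.025], "twist": 0},
  {"grip": 0.45, "delta_pos": [0, 0, -0.02], "twist": 0},
  {"grip": 0.45, "delta_pos": [0, 0, -0.015], "twist": 0},
  {"grip": 0.45, "delta_pos": [0, 0, -0.015], "twist": 0},
  {"grip": 0.45, "delta_pos": [0, 0, -0.01], "twist": 0},
  {"grip": 0.45, "delta_pos": [0, 0, -0.008], "twist": 0},
  {"grip": 0.45, "delta_pos": [0, 0, 0], "twist": 0},
  {"grip": 0.45, "delta_pos": [0, 0, 0], "twist": 0},
])

```text
clock: 8.57
position: [0.4853, -0.0529, 0.0574]
ee_rot: [0.385, 0.593, 0.385, -0.593]
contact_force: [-0.5, -1.1, 0.2]
width: 0.0385
```

```bash
python3 - <<'E'
import numpy as np
C=np.array([.531,.0510]);a0=-1.996
# rows in arc length s (mm) of tool from start; tool centre on r=.115 
prev=None
for s in range(0,101,10):
    a=a0+s/115;p=C+.115*np.array([np.cos(a),np.sin(a)])
    if prev is not None: print(s,((p-prev)*1000).round(2),"mm/10mm, twist 4.98; pos",p.round(4))
    prev=p
E
```

```text
10 [ 9.28 -3.72] mm/10mm, twist 4.98; pos [ 0.4928 -0.0575]
20 [ 9.57 -2.9 ] mm/10mm, twist 4.98; pos [ 0.5024 -0.0604]
30 [ 9.78 -2.06] mm/10mm, twist 4.98; pos [ 0.5122 -0.0625]
40 [ 9.92 -1.21] mm/10mm, twist 4.98; pos [ 0.5221 -0.0637]
50 [ 9.99 -0.34] mm/10mm, twist 4.98; pos [ 0.5321 -0.064 ]
60 [9.98 0.53] mm/10mm, twist 4.98; pos [ 0.5421 -0.0635]
70 [9.9 1.4] mm/10mm, twist 4.98; pos [ 0.552  -0.0621]
80 [9.74 2.25] mm/10mm, twist 4.98; pos [ 0.5617 -0.0598]
90 [9.51 3.09] mm/10mm, twist 4.98; pos [ 0.5712 -0.0567]
100 [9.2 3.9] mm/10mm, twist 4.98; pos [ 0.5804 -0.0528]
```

>>> step_arm([
  {"grip": 0.45, "delta_pos": [0.0019, -0.0007, 0], "twist": 1},
  {"grip": 0.45, "delta_pos": [0.0019, -0.0007, 0], "twist": 1},
  {"grip": 0.45, "delta_pos": [0.0019, -0.0007, 0], "twist": 1},
  {"grip": 0.45, "delta_pos": [0.0019, -0.0007, 0], "twist": 1},
  {"grip": 0.45, "delta_pos": [0.0019, -0.0007, 0], "twist": 1},
  {"grip": 0.45, "delta_pos": [0.0019, -0.0006, 0], "twist": 1},
  {"grip": 0.45, "delta_pos": [0.0019, -0.0006, 0], "twist": 1},
  {"grip": 0.45, "delta_pos": [0.0019, -0.0006, 0], "twist": 1},
  {"grip": 0.45, "delta_pos": [0.0019, -0.0006, 0], "twist": 1},
  {"grip": 0.45, "delta_pos": [0.0019, -0.0006, 0], "twist": 1},
])

```text
clock: 9.4
position: [0.5031, -0.059, 0.0566]
ee_rot: [-0.435, -0.557, -0.436, 0.557]
contact_force: [-2.6, 2.1, 1.9]
width: 0.0387
```

>>> step_arm([
  {"grip": 0.45, "delta_pos": [0.002, -0.0004, 0], "twist": 1},
  {"grip": 0.45, "delta_pos": [0.002, -0.0004, 0], "twist": 1},
  {"grip": 0.45, "delta_pos": [0.002, -0.0004, 0], "twist": 1},
  {"grip": 0.45, "delta_pos": [0.002, -0.0004, 0], "twist": 1},
  {"grip": 0.45, "delta_pos": [0.002, -0.0004, 0], "twist": 1},
  {"grip": 0.45, "delta_pos": [0.002, -0.0002, 0], "twist": 1},
  {"grip": 0.45, "delta_pos": [0.002, -0.0002, 0], "twist": 1},
  {"grip": 0.45, "delta_pos": [0.002, -0.0002, 0], "twist": 1},
  {"grip": 0.45, "delta_pos": [0.002, -0.0002, 0], "twist": 1},
  {"grip": 0.45, "delta_pos": [0.002, -0.0002, 0], "twist": 1},
])

```text
clock: 10.23
position: [0.5238, -0.0625, 0.0567]
ee_rot: [-0.483, -0.517, -0.483, 0.517]
contact_force: [-3.2, 0.4, -0.2]
width: 0.0383
```

>>> step_arm([
  {"grip": 0.45, "delta_pos": [0.002, -0.0001, 0], "twist": 1},
  {"grip": 0.45, "delta_pos": [0.002, -0.0001, 0], "twist": 1},
  {"grip": 0.45, "delta_pos": [0.002, -0.0001, 0], "twist": 1},
  {"grip": 0.45, "delta_pos": [0.002, -0.0001, 0], "twist": 1},
  {"grip": 0.45, "delta_pos": [0.002, -0.0001, 0], "twist": 1},
  {"grip": 0.45, "delta_pos": [0.002, 0.0001, 0], "twist": 1},
  {"grip": 0.45, "delta_pos": [0.002, 0.0001, 0], "twist": 1},
  {"grip": 0.45, "delta_pos": [0.002, 0.0001, 0], "twist": 1},
  {"grip": 0.45, "delta_pos": [0.002, 0.0001, 0], "twist": 1},
  {"grip": 0.45, "delta_pos": [0.002, 0.0001, 0], "twist": 1},
])

```text
clock: 11.07
position: [0.5439, -0.0622, 0.0568]
ee_rot: [0.526, 0.473, 0.526, -0.473]
contact_force: [-3.3, -0.7, -1.1]
width: 0.0385
```

>>> step_arm([
  {"grip": 0.45, "delta_pos": [0.001, 0.0001, 0], "twist": 0.5},
  {"grip": 0.45, "delta_pos": [0.001, 0.0001, 0], "twist": 0.5},
  {"grip": 0.45, "delta_pos": [0.001, 0.0001, 0], "twist": 0.5},
  {"grip": 0.45, "delta_pos": [0.001, 0.0001, 0], "twist": 0.5},
  {"grip": 0.45, "delta_pos": [0, 0, 0], "twist": 0},
])

```text
clock: 11.48
position: [0.5481, -0.0618, 0.0568]
ee_rot: [0.534, 0.464, 0.534, -0.464]
contact_force: [-2.3, 0.1, -2.4]
width: 0.0385
```

```bash
python3 - <<'E'
from h import *
st=manip.get_state();print(st["position"])
s=manip.get_image("side");d=manip.get_image("top")
a=cv2.resize(s["img"][170:260,180:340,::-1],(800,450),interpolation=cv2.INTER_CUBIC)
b=cv2.resize(d["img"][150:310,180:340,::-1],(640,640),interpolation=cv2.INTER_CUBIC)
b=cv2.resize(d["img"][150:300,180:340,::-1],(640,600),interpolation=cv2.INTER_CUBIC)
cv2.imwrite("pics/t1.png",b)
cv2.imwrite("pics/s1.png",a)
E
```

```text
[ 0.5480855  -0.06182026  0.05684339]
```

View pics/t1.png

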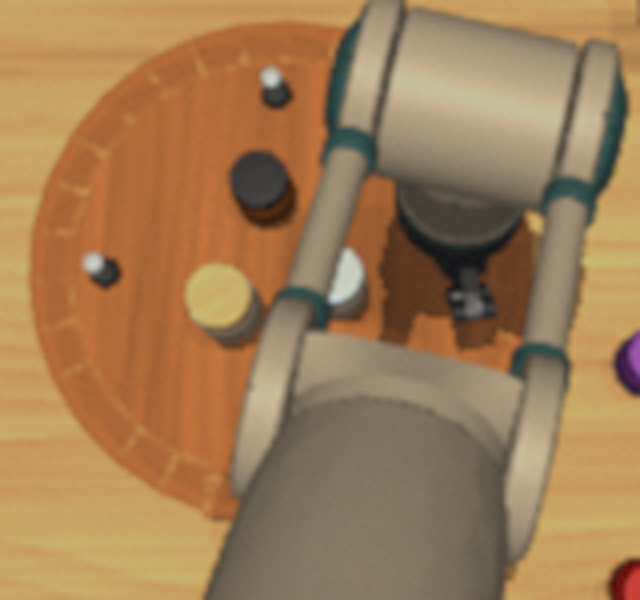

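The top view shows the jars standing, with post b at crop (271,77) and post c at (96,263). The arm hides the guide. I'll get the disc angle from the posts.

```bash
python3 - <<'E'
from h import *
d=manip.get_image("top");C=np.array([.531,.0514])
for u,a0 in(((271,77),-.4327),((96,263),1.1412)):
    p=onz(d,((u[0]+.5)/4-.5+180,(u[1]+.5)/4-.5+150),.09)[:2]-C
    a=np.arctan2(p[1],p[0]);print(np.linalg.norm(p),a-a0,"left rad",.676-(a-a0))
E
```

```text
0.11490461672633398 0.45528424425567815 left rad 0.2207157557443219
0.11260630462686654 0.45933596547048916 left rad 0.21666403452951088
```

>>> step_arm([
  {"grip": 0.45, "delta_pos": [0.0015, 0.0002, 0], "twist": 0.75},
  {"grip": 0.45, "delta_pos": [0.0015, 0.0002, 0], "twist": 0.75},
  {"grip": 0.45, "delta_pos": [0.0015, 0.0002, 0], "twist": 0.75},
  {"grip": 0.45, "delta_pos": [0.0015, 0.0002, 0], "twist": 0.75},
  {"grip": 0.45, "delta_pos": [0.0015, 0.0003, 0], "twist": 0.75},
  {"grip": 0.45, "delta_pos": [0.0015, 0.0003, 0], "twist": 0.75},
  {"grip": 0.45, "delta_pos": [0.0015, 0.0003, 0], "twist": 0.75},
  {"grip": 0.45, "delta_pos": [0.0015, 0.0003, 0], "twist": 0.75},
  {"grip": 0.45, "delta_pos": [0.0008, 0.0002, 0], "twist": 0.4},
  {"grip": 0.45, "delta_pos": [0.0008, 0.0002, 0], "twist": 0.4},
])

```text
clock: 12.47
position: [0.5616, -0.0596, 0.0569]
ee_rot: [0.56, 0.431, 0.56, -0.431]
contact_force: [-2.9, 1.1, -0.6]
width: 0.0381
```

>>> step_arm([
  {"grip": 0.45, "delta_pos": [0.0008, 0.0002, 0], "twist": 0.4},
  {"grip": 0.45, "delta_pos": [0.0008, 0.0002, 0], "twist": 0.4},
  {"grip": 0.45, "delta_pos": [0.0008, 0.0002, 0], "twist": 0.4},
  {"grip": 0.45, "delta_pos": [0.0008, 0.0002, 0], "twist": 0.4},
])

```text
clock: 12.8
position: [0.5646, -0.0587, 0.0569]
ee_rot: [0.566, 0.423, 0.566, -0.423]
contact_force: [-2.3, 1.3, -0.1]
width: 0.0386
```

```bash
cat > look.py <<'E'
from h import *
st=manip.get_state();print(st["position"].round(4),st["contact_force"].round(1))
s=manip.get_image("side")
g=s["img"].astype(int)
# pin head top: bright row along pin axis in side view
for z in(.129,.109):print("pred head top at",z,proj(s,[.3838,.024,z]).round(1))
c=cv2.cvtColor(s["img"],cv2.COLOR_RGB2GRAY)[190:225,205:225]
print(c[:,8:11].mean(1).astype(int))
E
python3 look.py; python3 -c "
import cv2;i=cv2.imread('pics/s1.png');g=cv2.cvtColor(i,6);print(cv2.resize(g,(160,90),interpolation=cv2.INTER_AREA)[20:55,33:36].mean(1).astype(int))"
```

```text
[ 0.5646 -0.0587  0.0569] [-2.3  1.3 -0.1]
pred head top at 0.129 [[215.4 203.1]]
pred head top at 0.109 [[216.2 209.9]]
[193 192 192 193 195 196 196 196 195 194 192 190 187 181 165 132  98  85
  83  83  84  85  88  95 105 120 134 130 117 112 124 137 132 117 103]
[192 191 192 193 194 195 195 195 194 193 191 190 186 182 166 134 101  85
  83  83  84  85  87  95 105 121 133 130 117 115 135 154 146 122 102]
```

>>> step_arm([
  {"grip": 0.45, "delta_pos": [0.0008, 0.0002, 0], "twist": 0.4},
  {"grip": 0.45, "delta_pos": [0.0008, 0.0002, 0], "twist": 0.4},
  {"grip": 0.45, "delta_pos": [0.0008, 0.0002, 0], "twist": 0.4},
  {"grip": 0.45, "delta_pos": [0.0008, 0.0002, 0], "twist": 0.4},
  {"grip": 0.45, "delta_pos": [0.0008, 0.0002, 0], "twist": 0.4},
])

```text
clock: 13.27
position: [0.5688, -0.0578, 0.0569]
ee_rot: [0.574, 0.414, 0.573, -0.413]
contact_force: [-2.8, 1.7, -0.7]
width: 0.0379
```

```bash
python3 look.py
```

```text
[ 0.5688 -0.0578  0.0569] [-2.8  1.7 -0.7]
pred head top at 0.129 [[215.4 203.1]]
pred head top at 0.109 [[216.2 209.9]]
[193 192 192 193 194 196 197 196 195 193 192 189 185 178 158 124  96  85
  83  83  83  84  86  92 104 120 135 130 117 113 125 139 137 121 105]
```

Still up; continue in short bites.

>>> step_arm([
  {"grip": 0.45, "delta_pos": [0.0008, 0.0002, 0], "twist": 0.4},
  {"grip": 0.45, "delta_pos": [0.0008, 0.0002, 0], "twist": 0.4},
  {"grip": 0.45, "delta_pos": [0.0008, 0.0002, 0], "twist": 0.4},
])

```text
clock: 13.57
position: [0.5712, -0.0572, 0.0569]
ee_rot: [0.578, 0.407, 0.578, -0.407]
contact_force: [-2.7, -0.1, 0.6]
width: 0.0386
```

```bash
python3 look.py
```

```text
[ 0.5712 -0.0572  0.0569] [-2.7 -0.1  0.6]
pred head top at 0.129 [[215.4 203.1]]
pred head top at 0.109 [[216.2 209.9]]
[192 192 192 193 195 196 196 196 195 194 191 190 189 189 188 187 184 182
 181 183 182 168 139 106  89  87  89  94 100 107 122 141 146 131 109]
```

The head has dropped 7 rows (about 20 mm): the pin has caught, and the push is only about 3 N. I back off the post and rise.

>>> step_arm([
  {"grip": 0.45, "delta_pos": [-0.003, -0.0008, 0], "twist": 0},
  {"grip": 0.45, "delta_pos": [-0.004, -0.001, 0], "twist": 0},
  {"grip": 0.45, "delta_pos": [-0.004, -0.001, 0], "twist": 0},
  {"grip": 0.45, "delta_pos": [0, 0, 0], "twist": 0},
  {"grip": 0.45, "delta_pos": [0, 0, 0.01], "twist": 0},
  {"grip": 0.45, "delta_pos": [0, 0, 0.02], "twist": 0},
  {"grip": 0.45, "delta_pos": [0, 0, 0.03], "twist": 0},
  {"grip": 0.45, "delta_pos": [0, 0, 0.04], "twist": 0},
  {"grip": 0.45, "delta_pos": [0, 0, 0.03], "twist": 0},
  {"grip": 0.45, "delta_pos": [0, 0, 0.02], "twist": 0},
])

```text
clock: 14.45
position: [0.5617, -0.0603, 0.2116]
ee_rot: [0.58, 0.409, 0.576, -0.407]
contact_force: [-0.4, -0.5, 0.1]
width: 0.0382
```

>>> step_arm([
  {"grip": 0.45, "delta_pos": [-0.01, -0.038, 0], "twist": 0},
  {"grip": 0.45, "delta_pos": [-0.01, -0.038, 0], "twist": 0},
  {"grip": 0.45, "delta_pos": [-0.01, -0.038, 0], "twist": 0},
  {"grip": 0.45, "delta_pos": [-0.01, -0.038, 0], "twist": 0},
  {"grip": 0.45, "delta_pos": [-0.01, -0.038, 0], "twist": 0},
  {"grip": 0.45, "delta_pos": [-0.01, -0.038, 0], "twist": 0},
  {"grip": 0.45, "delta_pos": [0, 0, 0], "twist": 0},
  {"grip": 0.45, "delta_pos": [0, 0, 0], "twist": 0},
])

```text
clock: 15.12
position: [0.4995, -0.2902, 0.2075]
ee_rot: [0.577, 0.409, 0.576, -0.409]
contact_force: [-0.8, 0.1, -0.2]
width: 0.0384
```

```bash
python3 look.py; python3 - <<'E'
from h import *
s=manip.get_image("side")["img"];d=manip.get_image("top")["img"]
o=np.zeros((600,800,3),np.uint8)
o[:,:400]=cv2.resize(s[150:300,190:290,::-1],(400,600),interpolation=cv2.INTER_CUBIC)
o[:,400:]=cv2.resize(d[150:300,195:295,::-1],(400,600),interpolation=cv2.INTER_CUBIC)
cv2.imwrite("pics/f1.png",o)
E
```

```text
[ 0.4995 -0.2902  0.2075] [-0.8  0.1 -0.2]
pred head top at 0.129 [[215.4 203.1]]
pred head top at 0.109 [[216.2 209.9]]
[204 204 203 205 206 207 208 208 206 205 203 202 200 200 199 198 196 194
 198 206 211 206 182 141 107  96  98 104 111 121 152 197 221 215 176]
```

View pics/f1.png

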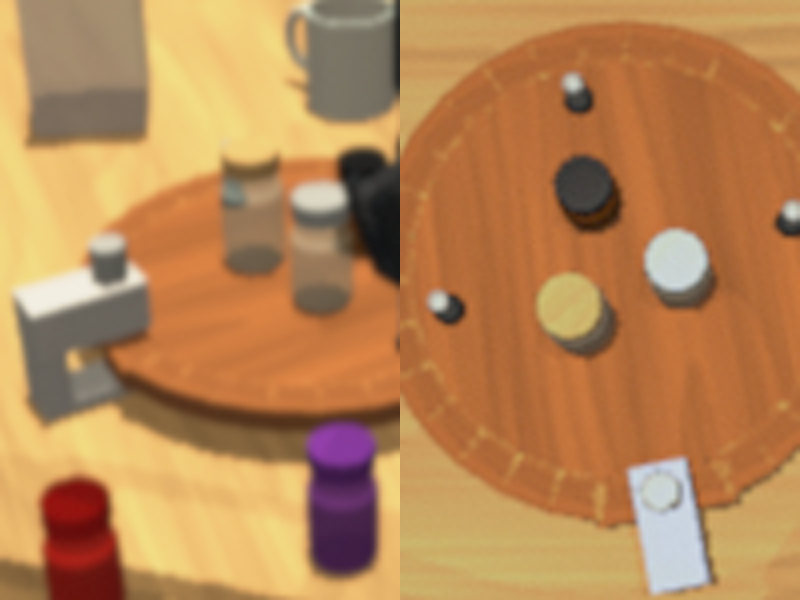

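In the final views the pin's head sits flat on the guide at (107,258) in the left crop and (660,490) in the right. All three jars are standing and the arm is clear, so I'm handing in.

```bash
python3 -c "
from rig import manip
print(manip.sign_off())"
```

```text
the job is handed in; nothing more can be done
None
```

The carousel is locked and the job is handed in, at about 15 s of the 72 s allowed.

- **Pin:** I took the pin from the stow block, lowered it into the guide hole with no noticeable side force, and let go. The side view showed it standing on the rim with its head raised.
- **Turning:** I straddled post a with the fingers and pushed the disc anticlockwise about 0.67 rad. It went at about 12 mm/s at the rim near the catch, with about 3 N on the post. I stopped in the short step in which the pin dropped, then backed off and moved clear.
- **Last checks:** The head top fell about 7 pixel rows in the side view, which matches 20 mm, and it sits flat on the guide in both cameras. All three jars are standing, and the robot touches nothing.
- **Not checked:** I did not re-measure the other bystanders at the end. The arm registered no contact with any of them.
- **Small disagreements:** The cameras and the arm's readings differed by about 2 mm. I allowed for this with a small shift before putting the pin in.

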